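# Nest two parts cases onto the column at the watchmaker's bench

### The job

Take the two metal parts cases off the sloping rack and stack them flat and squarely on the case that stands on the mat, the deep one first and the shallow one on top, each dropped fully home inside the rim of the case below. When both are home and released, push down on the top lid with the fingers, about 10 N, to make sure they are seated, then move clear. Set things down gently, let the standing case stay where it is and leave the loupe, watch and screwdriver alone.

Things in the scene. Friction and masses are not known exactly. Their poses are not given: they have to be found in the camera images.
- base_case: Bottom of the column: closed aluminium case standing loose on the mat, 0.85 kg, 80 (x) x 60 (y) mm. Origin: centre of its underside, z up. The flat lid is 60 mm above the origin; round its edge stands a rim 4 mm high and 4 mm wide, leaving a 72 x 52 mm recess. Home, the deep case's origin lies on the lid centre, x along x (either way round).
- deep_case: Deep case on the rack: closed, aluminium, 80 (x) x 60 (y) mm, about 0.4 kg, flat sides. Origin: centre of the underside of its plinth (69 x 49, 5 mm high, 1.5 mm clear all round in the rim below), own z out of the lid. Lid plane 45 mm above the origin, same 4 mm rim round it. If it rides on a rim it stands up to 4 mm too high or askew.
- shallow_case: Shallow case beside the deep one on the rack (left or right varies): same outline, plinth, rim, origin and axes, about 0.28 kg; lid plane 30 mm above its origin, rim top at 34 mm. Flat sides from 5 mm up. Home, its origin lies on the deep case's lid centre, 45 mm above that one's origin.
- rack: Fixed wooden rack, 240 (y) x 95 (x) mm, a board sloping 25 degrees, low edge at its own -x side (about the robot's right), high edge 70 mm up. The two cases lie on it about 122 mm apart along y, lids facing up and to the rack's -x (tilted 25 degrees), their y along the rack's y, lower ends against a 12 mm ledge. Origin: centre of its underside.
- loupe: Bystander: black eyeglass loupe standing on the mat, 34 mm across, 34 mm high; origin at its underside.
- watch: Bystander: steel watch with opened bracelet lying flat, 42 mm dial, about 110 mm long along its y, 12 mm high; origin under the dial.
- screwdriver: Bystander: screwdriver lying on the mat, 130 mm long along its x; origin at the centre of its underside.
There are look-alikes about, which are no part of the job. Leave any brown look-alike of the shallow_case alone. What is shaped like the deep_case but purple is not meant.

How it is judged:
By the outcome, as a careful person would: the job done as asked, in the order asked, and still so for the second after the job is handed in, with the robot touching nothing.
It also fails if it takes over 69 s, if anything falls off the work surface, if the arm or the gripper's body presses on something with over 40 N, if the wrist force passes 120 N, or if a joint passes its speed limit or range.

### The arm

A 6-joint arm with a two-finger parallel gripper is mounted at the origin on the work surface. World frame = base frame: x ahead of the robot, y to its left, z up, the work surface at z = 0. Lengths are in mm, angles in rad, forces in N, time in s.
With the tool pointing down it reaches from about 300 to 825 mm from the base axis. Payload 5.4 kg.
Tool frame: the origin (TCP) lies on the centre line of the jaws, within the pads' length; the fingertips stand 25 mm ahead of it and the grasp point (between the pads) lies 6 mm ahead of it; z points along the fingers, y is the line along which they close (so a half turn about z gives the same grasp; the last joint's range is limited). The gripper opens to 92 mm and grips with 3 to 60 N. Pads are 20 mm wide; open, the fingers measure 128 mm over their backs; the gripper's body (75 mm by 189 mm) begins 69 mm behind the grasp point.
Start: joints at [-1.386, 0.158, 1.597, -0, 1.386, -0.21], TCP at [221.134, -530.76, 206.201] pointing down, gripper open.
Joint ranges: [-2.91, 2.91], [-0.94, 2.29], [0.18, 2.7], [-1.29, 4.43], [0.17, 2.64], [-3, 3]. Speed limits (rad/s): [2.57, 2.57, 3.14, 3.14, 3.14, 3.14].

### API

Orientations are given as a unit quaternion [x, y, z, w].
In Python, from plant import * gives the robot as it stands. The module is installed in compiled form; this text tells all that it offers. Calls block until the motion is done:
- goto(position, orientation): joint-space move of the TCP to a pose.
- line_to(position, rotation=None, v=150): straight line of the TCP; rotation=None keeps the orientation; v is the mean speed in mm/s.
- goto_joints(angles): joint-space move.
- grip(opening): opening from 0.0 (shut) to 1.0 (fully open); the grip force is fixed at half the most; returns when the fingers have stopped.
- wait(seconds).
- solve_ik(position, orientation): joint angles nearest the present ones, or None.
- observe(): the state.
- get_image(name): name is "scene" or "side" or "wrist"; returns the picture (384x512x3 uint8, blue, green, red); there is no depth.
- get_calibration(name): a dict with "fx", "fy", "cx", "cy" (pixels), "rvec" (rotation vector, rad) and "tvec" (3), from world to camera coordinates, as OpenCV has them; the wrist camera has in their place "T_tool_cam" (4x4, takes a point from camera to tool coordinates, whose origin is the TCP and whose axes are the flange's). Camera axes: x right, y down, z forward; pixel columns grow to the right and rows downward; lengths in mm; the calibration is good to about 2 mm. A picture is of the moment at which its call begins: read the wrist's pose just before it. get_calibration takes no time and is no camera call.
A pose or a line that the arm cannot do raises MotionError and nothing moves.
- close_job(): hands the job in; it is judged then, once.
The state is a dict: "time": time; "q": joint angles; "joint_vel": joint speeds; "effort": joint torques, N m; "position": TCP position; "tcp_rot": TCP orientation; "contact_force": force on the tool from outside, world axes, zero at the start; "ft_torque": the same for the moment, N m; "grip_width": opening from 0.0 (shut) to 1.0 (fully open); "finger_force": force on a finger pad.
Only numpy, scipy, OpenCV 4.12 (cv2) and the standard library are available. Lean on these libraries where they do the work, as an engineer would, in place of code of your own. Each camera call takes 0.05 s, during which the arm holds its last target. There are 200 camera calls.

## Working session

There is one attempt and no reset: what is moved stays moved. The work goes in short steps, each a Python script; the robot and the scene stay as the last script left them, time stands still between calls to the robot, and variables do not carry over. Pictures are saved under pics/ and viewed, at most 10 in all, crops included, and the job is handed in when it is done.

```bash
mkdir -p pics; python3 - <<'E'
from plant import *
import cv2,numpy as np
for n in ["scene","side"]:
    im=get_image(n); cv2.imwrite(f"pics/{n}0.png",im); c=get_calibration(n); print(n,{k:np.round(v,4).tolist() for k,v in c.items()})
    R=cv2.Rodrigues(np.array(c["rvec"],float))[0]; print((-R.T@np.array(c["tvec"]).ravel()).round(0))
w=get_image("wrist"); cv2.imwrite("pics/wrist0.png",w)
print(get_calibration("wrist")); s=observe(); print(s)
E
```

```text
scene {'fx': 441.8482, 'fy': 441.8482, 'cx': 260.0972, 'cy': 186.4253, 'rvec': [1.0386, 2.6805, -0.7107], 'tvec': [464.3721, -277.4766, 1135.4607]}
[880. 284. 852.]
side {'fx': 411.8952, 'fy': 411.8952, 'cx': 254.8099, 'cy': 192.2932, 'rvec': [2.2581, -0.1597, 0.0911], 'tvec': [-589.1652, 64.8995, 943.5865]}
[ 475. -763.  658.]
{'fx': 338.31342121268443, 'fy': 338.31342121268443, 'cx': 257.5422190187869, 'cy': 187.50932259916542, 'T_tool_cam': array([[-3.78102687e-04, -9.55446158e-01, -2.95165201e-01,
         8.46897897e+01],
       [ 9.99999773e-01, -1.96731120e-04, -6.44170142e-04,
        -7.73140294e-01],
       [ 5.57401707e-04, -2.95165377e-01,  9.55446016e-01,
        -1.79119644e+02],
       [ 0.00000000e+00,  0.00000000e+00,  0.00000000e+00,
         1.00000000e+00]])}
{'time': 0.15, 'q': array([-1.38608839e+00,  1.58901978e-01,  1.59791201e+00, -1.78792814e-05,
        1.38621923e+00, -2.10081805e-01]), 'joint_vel': array([ 3.05477653e-04, -2.49439151e-03, -3.42893260e-03,  3.64631186e-04,
       -7.15015296e-04, -2.61608707e-05]), 'effort': array([ 4.66997190e-04, -3.85918701e+01, -3.22433388e+01,  7.02904095e-02,
        3.51654156e-02, -7.22060577e-05]), 'position': array([ 221.0455159 , -530.28214656,  205.46191689]), 'tcp_rot': array([ 9.80580233e-01,  1.96117024e-01,  3.52058456e-07, -7.20338165e-04]), 'contact_force': array([-0.55396621, -0.84363946, -0.21217159]), 'ft_torque': array([-0.01698877, -0.03101384,  0.01857126]), 'finger_force': 0.0, 'grip_width': 0.9994278749867403}
```

View pics/scene0.png

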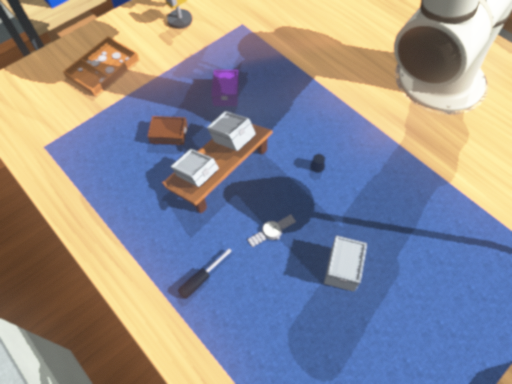

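View pics/side0.png

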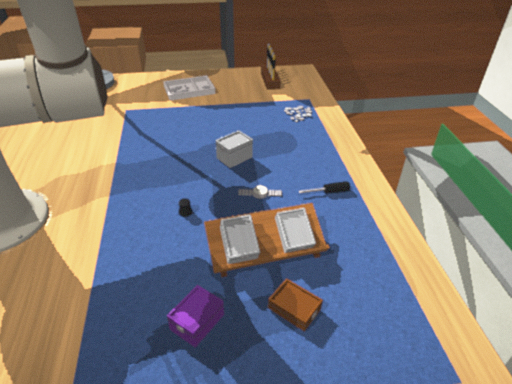

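The scene view shows the base case at (346,262) and the rack with the two grey cases at (195,168) and (231,130). The side view shows the base at (234,148) and the rack cases at (240,238) and (297,228). The brown and purple decoys are off the rack. Next I'll segment the cases and get coarse positions.

```bash
cat > h.py <<'E'
import cv2,numpy as np
from scipy.spatial.transform import Rotation as Ro
from plant import *
def cam(n,s=None):
    c=get_calibration(n); K=np.array([[c["fx"],0,c["cx"]],[0,c["fy"],c["cy"]],[0,0,1.]])
    if n=="wrist":
        T=np.array(c["T_tool_cam"]); Rt=Ro.from_quat(s["tcp_rot"]).as_matrix()
        return K,Rt@T[:3,:3],Rt@T[:3,3]+np.array(s["position"])
    R=cv2.Rodrigues(np.array(c["rvec"],float))[0]; return K,R.T,-R.T@np.array(c["tvec"],float).ravel()
def rays(C,uv):
    K,R,o=C; uv=np.atleast_2d(uv).astype(float)
    d=(R@np.linalg.inv(K)@np.c_[uv,np.ones(len(uv))].T).T
    return o,d/np.linalg.norm(d,axis=1)[:,None]
def onplane(C,uv,p,n=(0,0,1)):
    o,d=rays(C,uv); n=np.array(n,float); return o+d*(((np.array(p,float)-o)@n)/(d@n))[:,None]
def cross2(Ca,ua,Cb,ub):
    o1,d1=rays(Ca,ua);o2,d2=rays(Cb,ub);d1=d1[0];d2=d2[0]
    t=np.linalg.lstsq(np.c_[d1,-d2],o2-o1,rcond=None)[0]
    a=o1+t[0]*d1;b=o2+t[1]*d2; return (a+b)/2,np.linalg.norm(a-b)
def greys(im,smax=60,vmin=90,amin=150):
    h=cv2.cvtColor(im,cv2.COLOR_BGR2HSV); m=((h[...,1]<smax)&(h[...,2]>vmin)).astype(np.uint8)*255
    m=cv2.morphologyEx(m,cv2.MORPH_OPEN,np.ones((2,2)))
    return m,[c for c in cv2.findContours(m,cv2.RETR_EXTERNAL,cv2.CHAIN_APPROX_NONE)[0] if cv2.contourArea(c)>amin]
E
python3 - <<'E'
from h import *
out=[]
for n,boxes in [("scene",[(155,105,130),(290,215,130)]),("side",[(200,190,130),(185,110,130)])]:
    im=cv2.imread(f"pics/{n}0.png"); C=cam(n); m,cs=greys(im)
    for c in cs:
        (u,v),wh,a=cv2.minAreaRect(c)
        if 150<v<290 and u<330 or n=="scene" and v>100 or n=="side" and 120<v<260:
            print(n,[round(x) for x in (u,v,*wh,a)],[onplane(C,(u,v),(0,0,z))[0].round(0).tolist() for z in (45,75)])
    # rack: brown hue
    h=cv2.cvtColor(im,cv2.COLOR_BGR2HSV)
    out.append([cv2.resize(im[y:y+s*3//4,x:x+s],(400,300),interpolation=cv2.INTER_CUBIC) for x,y,s in boxes])
cv2.imwrite("pics/crop1.png",np.vstack([np.hstack(r) for r in out]))
E
```

```text
scene [46, 351, 64, 92, 90] [[1071.0, -66.0, 45.0], [1063.0, -53.0, 75.0]]
scene [347, 264, 36, 49, 14] [[567.0, 180.0, 45.0], [579.0, 184.0, 75.0]]
scene [272, 231, 20, 50, 72] [[626.0, 33.0, 45.0], [635.0, 42.0, 75.0]]
scene [195, 168, 35, 40, 47] [[647.0, -186.0, 45.0], [655.0, -168.0, 75.0]]
scene [233, 131, 40, 41, 45] [[523.0, -207.0, 45.0], [536.0, -189.0, 75.0]]
side [240, 239, 45, 34, 78] [[539.0, -177.0, 45.0], [536.0, -206.0, 75.0]]
side [296, 230, 42, 33, 75] [[658.0, -167.0, 45.0], [649.0, -196.0, 75.0]]
side [261, 192, 42, 13, 10] [[606.0, -33.0, 45.0], [599.0, -69.0, 75.0]]
side [24, 202, 99, 48, 90] [[71.0, 2.0, 45.0], [91.0, -35.0, 75.0]]
side [473, 252, 245, 67, 57] [[996.0, -274.0, 45.0], [970.0, -298.0, 75.0]]
side [497, 159, 68, 27, 46] [[1239.0, 20.0, 45.0], [1202.0, -19.0, 75.0]]
side [235, 150, 32, 40, 67] [[566.0, 153.0, 45.0], [561.0, 108.0, 75.0]]
```

View pics/crop1.png

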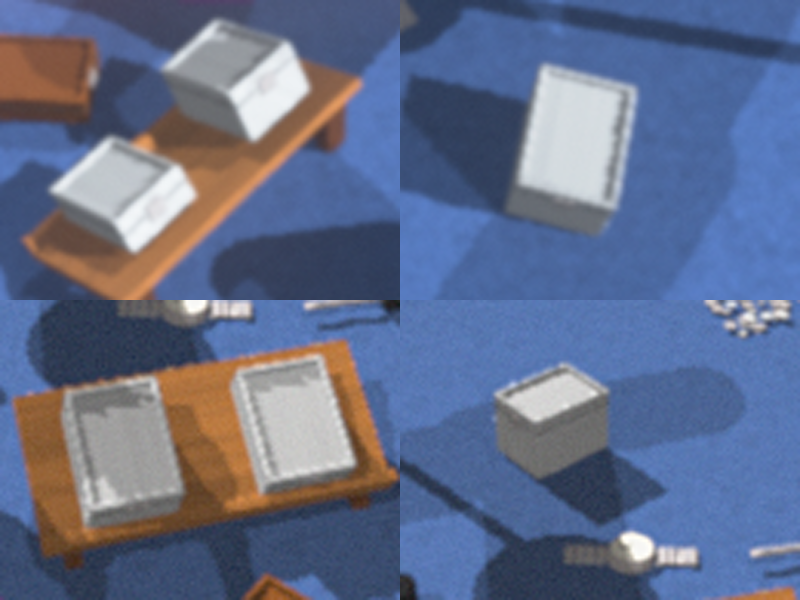

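The crop shows the deep case is the one nearer the robot (x≈536) and the shallow one is at x≈655. Next I'll get the base yaw from its lid corners and check which wrist orientations can be reached.

```bash
cat >> h.py <<'E'
def quat(z,y):
    z=np.array(z,float);z/=np.linalg.norm(z);y=np.array(y,float);y-=z*(y@z);y/=np.linalg.norm(y)
    return Ro.from_matrix(np.c_[np.cross(y,z),y,z]).as_quat()
def rackn(yaw): return np.array([-np.sin(np.radians(25))*np.cos(yaw),-np.sin(np.radians(25))*np.sin(yaw),np.cos(np.radians(25))])
def viewpose(lid,n,q,d=280):   # camera straight over lid along n
    R=Ro.from_quat(q).as_matrix(); t=np.array(get_calibration("wrist")["T_tool_cam"])[:3,3]
    return np.array(lid)+np.array(n)*d-R@t
E
python3 - <<'E'
from h import *
S,D=cam("scene"),cam("side")
f=lambda p,x,y,ox,oy:np.c_[(np.array(p)[:,0]-ox)/(400/130)+x,(np.array(p)[:,1]-oy)/(300/97)+y]
a=f([(545,65),(637,87),(608,208),(515,186)],290,215,400,0); b=f([(497,398),(565,365),(607,392),(540,425)],185,110,400,300)
for C,p in((S,a),(D,b)):
    P=onplane(C,p,(0,0,64)); print(P[:,:2].round(0).tolist(),P.mean(0).round(0)); e=np.diff(np.r_[P,P[:1]],axis=0)
    print([(round(np.hypot(*v[:2])),round(np.degrees(np.arctan2(v[1],v[0])))) for v in e])
# rack lids: centres of lids seen in both
sc=f([(225,57),(122,176)],155,105,0,0); sd=f([(120,446),(295,420)],200,190,0,300)
L=[]
for i in (0,1): X,g=cross2(S,sc[i],D,sd[i]); L.append(X); print("lid",X.round(0),round(g,1))
v=L[1]-L[0]; print(np.degrees(np.arctan2(v[1],v[0])),np.hypot(*v[:2]))
yaw=np.radians(95);n=rackn(yaw);yr=np.array([-np.sin(yaw),np.cos(yaw),0])
for s in (1,-1):
    q=quat(-n,s*yr); print(s,"toolx",Ro.from_quat(q).as_matrix()[:,0].round(2))
    for l in L:
        for p in (viewpose(l,n,q),l-n*15): r=solve_ik(p,q); print(None if r is None else np.round(r,2))
E
```

```text
[[546.0, 131.0], [515.0, 180.0], [586.0, 219.0], [617.0, 172.0]] [566. 176.  64.]
[(58, 123), (81, 29), (56, -56), (82, -150)]
[[517.0, 168.0], [581.0, 214.0], [612.0, 165.0], [550.0, 122.0]] [565. 167.  64.]
[(79, 36), (58, -58), (76, -145), (56, 125)]
lid [ 533. -206.   82.] 0.5
lid [ 649. -185.   70.] 6.1
10.363957229177013 117.06701185695383
1 toolx [ 0.08 -0.9  -0.42]
[-0.72  0.31  1.48  0.3   1.68  2.32]
[-0.74  0.5   1.52  0.29  1.46  2.23]
[-0.58  0.56  1.17  0.34  1.69  2.46]
[-0.61  0.72  1.21  0.33  1.5   2.37]
-1 toolx [-0.08  0.9   0.42]
[-0.86  0.62  1.2   0.25  1.68 -0.97]
[-0.74  0.5   1.52  0.29  1.46 -0.91]
[-0.73  0.85  0.87  0.3   1.74 -0.82]
[-0.61  0.72  1.21  0.33  1.5  -0.77]
```

```bash
python3 - <<'E'
from h import *
import pickle
yaw=np.radians(97);n=rackn(yaw);yr=np.array([-np.sin(yaw),np.cos(yaw),0])
q=quat(-n,-yr); out={}
def az(d): a=np.radians(d); return quat((0,0,-1),(np.sin(a),-np.cos(a),0))
Z=np.array([0,0,1.])
bl=np.array([566,172,64.])
for nm,p,qq in [("deep",viewpose([533,-206,85],n,q),q),("shal",viewpose([649,-188,72],n,q),q),("baseA",viewpose(bl,Z,az(32)),az(32)),("baseB",viewpose(bl,Z,az(212)),az(212))]:
    r=solve_ik(p,qq); print(nm,None if r is None else np.round(r,2))
    goto(p,qq); wait(.3); s=observe(); im=get_image("wrist"); print(s["time"],np.array(s["position"])-p)
    cv2.imwrite(f"pics/w_{nm}.png",im); out[nm]=s
pickle.dump(out,open("views.pkl","wb"))
cv2.imwrite("pics/w4.png",cv2.resize(np.vstack([np.hstack([cv2.imread(f"pics/w_{k}.png") for k in ks]) for ks in (("deep","shal"),("baseA","baseB"))]),(800,600),interpolation=cv2.INTER_AREA))
E
```

```text
deep [-0.85  0.63  1.18  0.24  1.7  -0.99]
1.8917 [-0.33784339 -0.6063094   0.32667343]
shal [-0.73  0.88  0.83  0.29  1.76 -0.84]
2.7833 [-0.64729269 -0.85094167  0.67950666]
baseA [ 0.01  0.03  1.82 -0.    1.29  1.03]
4.875 [ 0.27347313 -0.36893824 -0.05173985]
baseB [ 0.15  0.44  1.34 -0.    1.37 -1.98]
7.7667 [ 0.00435472 -0.02940937  0.08009969]
```

View pics/w4.png

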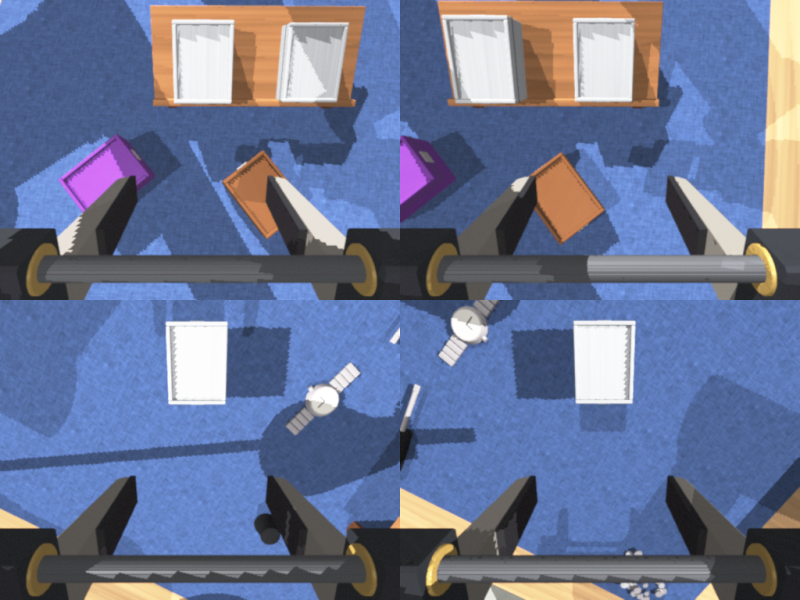

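The wrist views show the deep case's lid near (203,61), the shallow one near (604,60) and the base near (196,362) and (604,362) in the montage, all unobstructed. I'll fit their rims now.

```bash
cat >> h.py <<'E'
def rimfit(im,s,p,n,xdir,uv0=None,smax=70,vmin=80):
    """outline of the case whose rim plane passes p with normal n; returns centre(world), yaw offset deg vs xdir, sizes"""
    C=cam("wrist",s); m,cs=greys(im,smax,vmin,1500)
    K,R,o=C
    if uv0 is None: t=K@R.T@(np.array(p)-o); uv0=t[:2]/t[2]
    c=min(cs,key=lambda c:np.hypot(*(np.array(cv2.minAreaRect(c)[0])-uv0)))
    P=onplane(C,c[:,0,:],p,n); n=np.array(n);ex=np.array(xdir,float);ex-=n*(ex@n);ex/=np.linalg.norm(ex);ey=np.cross(n,ex)
    A=np.c_[(P-p)@ex,(P-p)@ey]; th=0.
    for _ in range(4):
        Q=A@np.array([[np.cos(th),-np.sin(th)],[np.sin(th),np.cos(th)]]); lo=np.percentile(Q,2,axis=0);hi=np.percentile(Q,98,axis=0);mid=(lo+hi)/2;h=(hi-lo)/2
        sl=[];e=[]
        for ax in(0,1):
            for sg in(-1,1):
                k=(abs(Q[:,ax]-mid[ax]-sg*h[ax])<4)&(abs(Q[:,1-ax]-mid[1-ax])<.8*h[1-ax])
                x=Q[k,1-ax]-mid[1-ax];y=Q[k,ax];f=np.polyfit(x,y,1);r=abs(y-np.polyval(f,x));g=r<=max(.6,np.percentile(r,80));f=np.polyfit(x[g],y[g],1);e.append(f[1]);sl.append((-1 if ax==0 else 1)*f[0])
        th+=np.mean(sl)
    c2=np.array([(e[0]+e[1])/2,(e[2]+e[3])/2]); w=(e[1]-e[0],e[3]-e[2])
    cx=c2[0]*np.cos(th)-c2[1]*np.sin(th); cy=c2[0]*np.sin(th)+c2[1]*np.cos(th)
    return p+cx*ex+cy*ey,np.degrees(th),np.round(w,2),np.degrees(sl).round(1)
E
python3 - <<'E'
from h import *
import pickle
V=pickle.load(open("views.pkl","rb")); I={k:cv2.imread(f"pics/w_{k}.png") for k in V}
Z=np.array([0,0,1.])
for k in("baseA","baseB"): print(k,*rimfit(I[k],V[k],np.array([566,172,64.]),Z,(np.cos(np.radians(32)),np.sin(np.radians(32)),0)))
yaw=np.radians(97)
for k,p in(("deep",[533,-206,88]),("shal",[649,-188,74])):
    for dy in(0,):
        n=rackn(yaw); print(k,*rimfit(I[k],V[k],np.array(p,float),n,(np.cos(yaw),np.sin(yaw),np.tan(np.radians(25)))))
# board corners hint: the neighbour as seen in the other view -> triangulate
for k,(a,b) in {"deep":("deep","shal"),"shal":("shal","deep")}.items():
    pass
C={k:cam("wrist",V[k]) for k in V}
for nm,us in {"deep":(0,0),"shal":(1,1)}.items():
    uv=[]
    for v in("deep","shal"):
        m,cs=greys(I[v],70,80,1500); cs=sorted([c for c in cs if cv2.minAreaRect(c)[0][1]<140 and 4000<cv2.contourArea(c)<9000],key=lambda c:cv2.minAreaRect(c)[0][0])
        print(v,[(np.round(cv2.minAreaRect(c)[0]),cv2.contourArea(c)) for c in cs]) if nm=="deep" else 0
E
```

```text
baseA [563.38567539 172.43839684  64.        ] -0.00785570224165632 [80.13 60.26] [-0.1 -0.  -0.   0.1]
baseB [564.59717521 176.89962859  64.        ] 0.06357354195209768 [79.99 60.2 ] [-0.1  0.   0.   0. ]
deep [ 536.7721651  -207.99931513   86.86028635] -0.10248228511573239 [79.89 60.12] [ 0.  0. -0. -0.]
shal [ 653.01635934 -188.23606924   73.66249552] -0.0860626767509765 [80.01 59.83] [-0.   0.   0.2 -0.2]
deep [(array([260.,  80.]), 8207.0), (array([400.,  80.]), 8225.0)]
shal [(array([262.,  78.]), 8147.0)]
```

Sizes match to 0.3%. The A/B half-turn pair shows a wrist-camera bias of about (-1.7, +1.6) mm in tool axes, which I'll subtract. Next is the deep pick.

```bash
cat >> h.py <<'E'
YAW=np.radians(96.9);N=rackn(YAW);YR=np.array([-np.sin(YAW),np.cos(YAW),0]);QR=quat(-N,-YR)
ET=np.array([-1.69,1.57,0]); XR=Ro.from_quat(QR).as_matrix()
RIM={"deep":np.array([536.77,-208.0,86.86])-XR@ET,"shal":np.array([653.02,-188.24,73.66])-XR@ET}
H={"deep":49,"shal":34}; TC={"deep":35.,"shal":33.}
BASE=np.array([563.99,174.67]); BAZ=32.03
def az(d): a=np.radians(d); return quat((0,0,-1),(np.sin(a),-np.cos(a),0))
def st(msg=""):
    s=observe(); print(msg,round(s["time"],2),np.round(s["position"],1),"F",np.round(s["contact_force"],1),"M",np.round(s["ft_torque"],2),"g",round(s["grip_width"]*92,1),round(float(s["finger_force"]),1)); return s
def pick(k):
    o=RIM[k]-N*H[k]; t=o+N*TC[k]; print(k,"origin",o.round(1)); grip(1.0)
    goto(t+N*75,QR); st("above"); line_to(t+N*12,v=120); line_to(t,v=30); st("at"); grip(0.0); wait(.2); st("gripped")
    line_to(t+N*18,v=40); wait(.3); st("lifted"); line_to(t+N*18+np.array([0,0,60]),v=120); return t
E
python3 - <<'E'
from h import *
pick("deep"); wait(.3); s=st("up"); im=get_image("wrist"); cv2.imwrite("pics/held.png",im)
E
```

```text
deep origin [ 532.5 -186.1   43.2]
above 9.76 [ 538.6 -231.3  143. ] F [0.1 0.4 0.1] M [-0.27 -0.14 -0.02] g 92.1 0.0
at 10.98 [ 534.2 -200.7   74.8] F [-0.6 -1.6  0.2] M [-0.27 -0.11 -0.03] g 92.1 0.0
gripped 11.78 [ 534.4 -200.9   75. ] F [ 0.4 -0.   1.1] M [-0.21 -0.12 -0.03] g 59.5 30.0
lifted 12.68 [ 535.1 -208.2   91. ] F [-0.   0.8 -5. ] M [-0.68 -0.15 -0.02] g 59.3 30.0
up 13.62 [ 534.9 -208.1  150.5] F [-0.5 -0.  -5.5] M [-0.69 -0.15 -0.02] g 59.6 30.0
```

View pics/held.png

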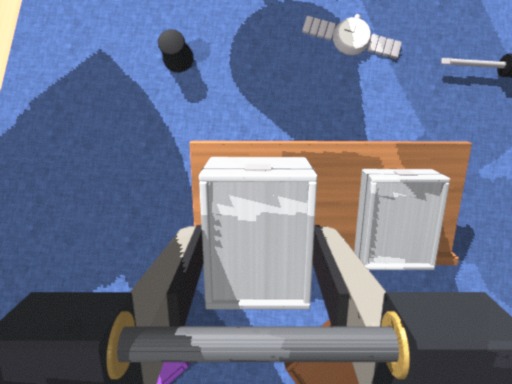

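The deep case sits squarely between the pads, with its full rim visible from row ~180 to 307. I'll check the in-hand offset and move over the base.

```bash
cat >> h.py <<'E'
def inhand(im,h,rows):
    c=get_calibration("wrist");T=np.linalg.inv(np.array(c["T_tool_cam"]))
    for x in(40,-40):
        p=T@np.array([x+ET[0],ET[1],-h,1]); print("exp row",x,round(c["fy"]*p[1]/p[2]+c["cy"],1),"col",round(c["fx"]*p[0]/p[2]+c["cx"],1),"px/mm",round(c["fy"]/p[2],2))
    g=cv2.cvtColor(im,cv2.COLOR_BGR2GRAY).astype(float)
    col=g[:,225:245].mean(1)
    for a,b in rows: d=np.diff(col[a:b]); print([(a+int(i),round(float(d[i]))) for i in np.argsort(-abs(d))[:5]])
def place(xy,zt,azd,hz):
    Q=az(azd); p=np.array([*xy,hz])
    goto(p,Q); wait(.2); line_to([*xy,zt+10],v=120); wait(.3); s=st("pre"); f0=s["contact_force"][2]
    z=zt+10
    while z>zt-2.5:
        z-=.75; line_to([*xy,z],v=20); s=observe(); df=s["contact_force"][2]-f0
        if df>5: break
    wait(.2); st(f"stopped zcmd {z:.2f} target {zt}"); return z
E
python3 - <<'E'
from h import *
im=cv2.imread("pics/held.png"); inhand(im,14,[(150,200),(290,318)])
goto([*BASE,175],az(BAZ)); wait(.3); st("over"); im=get_image("wrist"); cv2.imwrite("pics/over.png",im); inhand(im,14,[(150,200),(290,318)])
E
```

```text
exp row 40 179.7 col 259.4 px/mm 1.98
exp row -40 313.6 col 259.3 px/mm 1.74
[(156, 53), (155, 27), (167, -26), (180, -22), (157, 21)]
[(308, -23), (309, -16), (305, -14), (304, -9), (307, -8)]
over 15.72 [564.1 174.2 174.9] F [ 0.5 -0.2 -4.5] M [ 0.03 -0.08 -0.04] g 59.4 30.0
exp row 40 179.0 col 262.1 px/mm 1.97
exp row -40 312.6 col 261.6 px/mm 1.73
[(174, 60), (156, -55), (157, -35), (173, 34), (175, 31)]
[(308, -65), (298, -52), (303, 50), (302, 48), (299, -44)]
```

View pics/over.png

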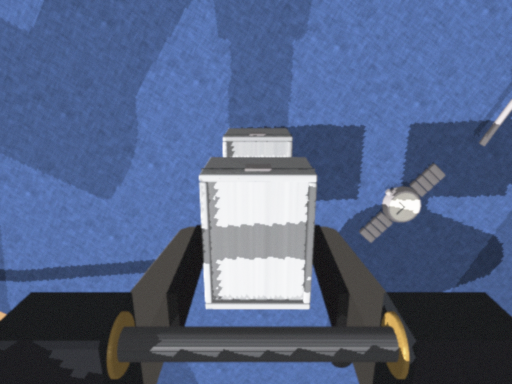

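The expected pixels changed between two calls, so the calibration may vary from call to call. I'll check that.

```bash
python3 - <<'E'
from h import *
a=[get_calibration("wrist") for _ in range(5)]
for c in a: print(round(c["cx"],2),round(c["cy"],2),round(c["fx"],2),np.array(c["T_tool_cam"])[:3,3].round(2))
goto([*BASE,176],az(BAZ))
c=get_calibration("wrist");print(round(c["cx"],2),round(c["cy"],2),round(c["fx"],2),np.array(c["T_tool_cam"])[:3,3].round(2),np.array(c["T_tool_cam"])[:3,:3].round(5).tolist())
E
python3 -c "
from h import *
c=get_calibration('wrist');print(round(c['cx'],2),np.array(c['T_tool_cam'])[:3,3].round(2));print(ET)"
```

```text
257.54 187.51 338.31 [  84.8    -0.61 -179.12]
257.54 187.51 338.31 [  84.8    -0.61 -179.12]
257.54 187.51 338.31 [  84.8    -0.61 -179.12]
257.54 187.51 338.31 [  84.8    -0.61 -179.12]
257.54 187.51 338.31 [  84.8    -0.61 -179.12]
257.54 187.51 338.31 [  84.8    -0.61 -179.12] [[-0.00038, -0.95547, -0.29508], [1.0, -0.00019, -0.00067], [0.00059, -0.29508, 0.95547]]
257.54 [  84.8    -0.61 -179.12]
[-1.69  1.57  0.  ]
```

```bash
python3 - <<'E'
from h import *
import pickle
bl=np.array([564,174,64.]);Z=np.array([0,0,1.]);out={}
ex=(np.cos(np.radians(32)),np.sin(np.radians(32)),0)
for k,a in(("A2",32.03),("B2",212.03)):
    goto(viewpose(bl,Z,az(a),300),az(a)); wait(.4); s=observe(); c=get_calibration("wrist"); im=get_image("wrist"); cv2.imwrite(f"pics/w_{k}.png",im)
    st(k); print(np.array(c["T_tool_cam"])[:3].round(4).tolist()); print(*rimfit(im,s,bl,Z,ex)); out[k]=(s,c)
pickle.dump(out,open("v2.pkl","wb"))
E
```

```text
A2 16.91 [492.6 128.7 184.7] F [-0.2 -0.8 -5.9] M [-0.02  0.04 -0.  ] g 59.3 30.0
[[-0.0004, -0.9555, -0.2951, 84.8036], [1.0, -0.0002, -0.0007, -0.612], [0.0006, -0.2951, 0.9555, -179.1211]]
[564.26754639 174.85839553  64.        ] -0.016313267768374752 [79.98 60.  ] [-0.   0.   0.1 -0.1]
B2 19.9 [635.6 219.5 184.9] F [ 0.2  0.3 -4.9] M [ 0.11 -0.15  0.03] g 59.3 30.0
[[-0.0004, -0.9556, -0.2948, 82.7456], [1.0, -0.0005, 0.0005, 0.6123], [-0.0006, -0.2948, 0.9556, -179.121]]
[564.77582917 177.01784782  64.        ] 0.018567003252192137 [80.31 60.21] [-0.  -0.   0.1 -0. ]
```

The calibration carries a small pose-dependent error. The half-turn pairs still agree on the base centre: (563.99,174.67) and (563.97,174.88). The case is about 0.5 mm forward in the hand, so I'll compensate for that and place.

```bash
sed -i 's/^BASE=.*;/BASE=np.array([563.98,174.78]);/' h.py; python3 - <<'E'
from h import *
u=np.array([np.cos(np.radians(BAZ)),np.sin(np.radians(BAZ))])
print(BASE,BAZ); place(BASE-.4*u,95.,BAZ,130)
E
```

```text
[563.98 174.78] 32.03
pre 23.37 [564.2 174.6 105.8] F [-0.1  1.1 -5.5] M [-0.03 -0.02 -0.04] g 59.5 30.0
stopped zcmd 94.50 target 95.0 27.07 [563.8 174.6  95.1] F [-2.5 -1.1  3.5] M [-0.06  0.63  0.05] g 59.4 30.0
```

It made contact at the home height (TCP z 95.1). I'll release and re-measure the placed case.

```bash
python3 - <<'E'
from h import *
s=observe(); p=np.array(s["position"])
grip(1.0); wait(.1); st("rel"); line_to([p[0],p[1],190],v=200)
bl=np.array([564,174.8,109.]);Z=np.array([0,0,1.])
ex=(np.cos(np.radians(32)),np.sin(np.radians(32)),0)
goto(viewpose(bl,Z,az(BAZ),300),az(BAZ)); wait(.3); s=observe(); im=get_image("wrist"); cv2.imwrite("pics/w_A3.png",im)
print(get_calibration("wrist")["T_tool_cam"][:3,3].round(2)); print(*rimfit(im,s,bl,Z,ex)); st()
t=RIM["shal"]-N*(H["shal"]-TC["shal"])+N*75; print(solve_ik(t,QR).round(2))
for n in("scene","side"): cv2.imwrite(f"pics/{n}1.png",get_image(n))
a=cv2.imread("pics/scene1.png")[190:310,290:410];b=cv2.imread("pics/side1.png")[90:210,180:300]
cv2.imwrite("pics/chk1.png",np.hstack([cv2.resize(x,(400,400),interpolation=cv2.INTER_CUBIC) for x in(a,b)]))
E
```

```text
rel 27.8 [563.7 174.6  94.5] F [0.1 0.1 0.8] M [-0.01  0.02 -0.03] g 92.2 0.0
[  84.8    -0.61 -179.12]
[563.78383658 174.64989804 109.        ] -0.19392828848832536 [80.11 60.38] [ 0.2 -0.3  0.2 -0.1]
 29.23 [492.5 129.6 229.1] F [-0.2 -0.1 -0.2] M [-0.02  0.04  0.04] g 92.3 0.0
[-0.65  0.71  1.06  0.31  1.68 -0.78]
```

View pics/chk1.png

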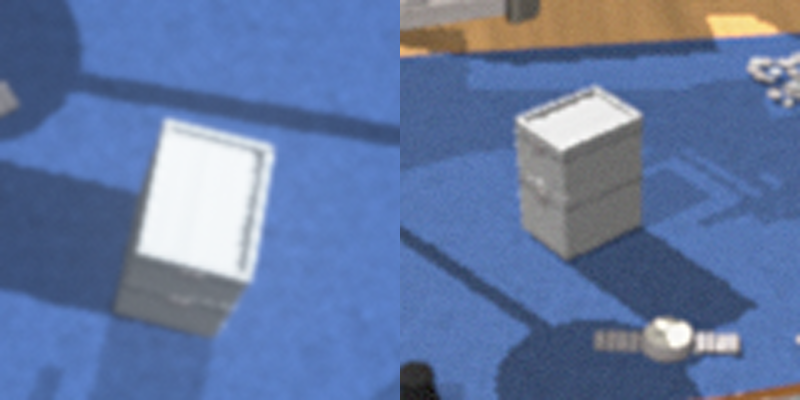

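Both views show the deep case flush and square on the base. Now the shallow case.

```bash
python3 - <<'E'
from h import *
pick("shal"); wait(.2); st("up")
xy=np.array([563.6,174.55])
goto([*xy,190],az(BAZ)); wait(.2); im=get_image("wrist"); cv2.imwrite("pics/over2.png",im)
place(xy,60+45+33.,BAZ,160)
E
```

```text
shal origin [ 649.6 -172.6   43.6]
above 31.14 [ 655.4 -217.1  142. ] F [ 0.  -0.2 -0.4] M [-0.24 -0.07 -0.05] g 91.9 0.0
at 32.37 [ 651.1 -186.4   73.3] F [-1.4  0.3  0.1] M [-0.25 -0.09 -0.02] g 91.6 0.0
gripped 33.92 [ 651.2 -186.5   73.4] F [-0.  -0.4 -0.6] M [-0.17 -0.19 -0.03] g 0.3 0.0
lifted 34.82 [ 652.  -193.9   89.5] F [ 0.3 -0.4 -0.4] M [-0.2  -0.12  0.02] g 0.3 0.0
up 35.67 [ 651.6 -193.7  148.5] F [-0.2  0.6  0.6] M [-0.22 -0.08  0.04] g 0.4 0.0
pre 38.55 [563.8 174.6 148.4] F [-0.1  0.1  0.5] M [-0.04  0.04 -0.  ] g 0.4 0.0
stopped zcmd 135.25 target 138.0 43.0 [563.6 174.5 135.3] F [-0.1 -0.7  0.3] M [ 0.01 -0.05 -0.02] g 0.3 0.0
```

The grip closed on nothing (width 0.3 mm) and nothing was touched over the stack. I'll look at the rack to see why.

```bash
python3 - <<'E'
from h import *
for n in("scene","side"): cv2.imwrite(f"pics/{n}2.png",get_image(n))
a=cv2.imread("pics/scene2.png")[80:280,130:330];b=cv2.imread("pics/side2.png")[170:370,180:380]
cv2.imwrite("pics/chk2.png",np.hstack([cv2.resize(x,(400,400),interpolation=cv2.INTER_CUBIC) for x in(a,b)]))
E
```

```text
(no output)
```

View pics/chk2.png

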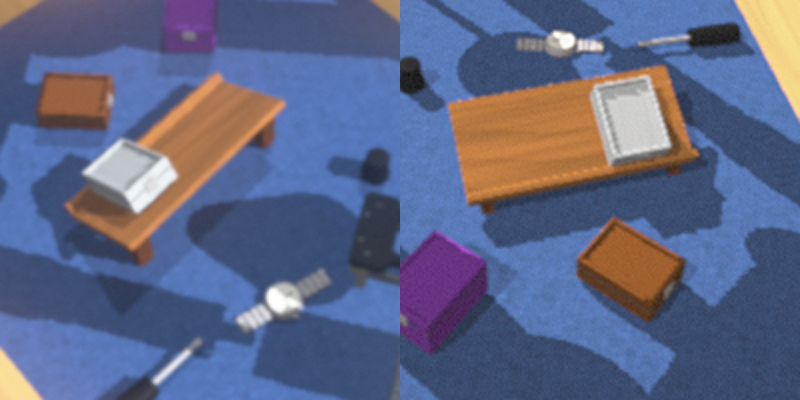

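The shallow case is still on the rack, at about side (296,230) and scene (195,166), so it may have shifted slightly. I'll re-open and take a close wrist view.

```bash
python3 - <<'E'
from h import *
import pickle
for n in("scene0","scene2","side0","side2"):
    m,cs=greys(cv2.imread(f"pics/{n}.png")); t=(195,168) if "sc" in n else (296,230)
    c=min(cs,key=lambda c:np.hypot(*(np.array(cv2.minAreaRect(c)[0])-t))); print(n,np.round(cv2.minAreaRect(c)[0],1),np.round(cv2.minAreaRect(c)[1],1),round(cv2.minAreaRect(c)[2]),cv2.boundingRect(c))
line_to([563.6,174.55,175],v=200)
p=RIM["shal"]; goto(viewpose(p,N,QR),QR); wait(.3); s=observe(); im=get_image("wrist"); cv2.imwrite("pics/w_s2.png",im); st()
C=get_calibration("wrist"); print(C["T_tool_cam"][:3,3].round(2)); pickle.dump((s,C),open("s2.pkl","wb"))
print(p.round(1),*rimfit(im,s,p,N,XR[:,0]))
a=cv2.imread("pics/w_shal.png")[0:180,130:400];b=im[0:180,130:400]
cv2.imwrite("pics/chk3.png",np.vstack([cv2.resize(x,(450,300)) for x in(a,b)]))
E
```

```text
scene0 [195.5 168. ] [35.2 39.6] 47 (172, 149, 48, 39)
scene2 [195.4 168.1] [35.2 39.5] 47 (172, 150, 48, 38)
side0 [295.8 230.4] [42.4 32.9] 75 (276, 209, 41, 44)
side2 [295.9 230.4] [42.4 32.9] 75 (276, 209, 41, 44)
 45.63 [ 666.5 -305.   130.2] F [ 0.5  0.9 -0.5] M [-0.24 -0.08 -0.02] g 1.1 0.0
[  84.94    0.67 -178.64]
[ 651.3 -186.9   74.4] [ 652.65652382 -186.09765091   74.67212062] -0.03994260238247137 [79.84 59.67] [ 0.1  0.1  0.3 -0.4]
```

View pics/chk3.png

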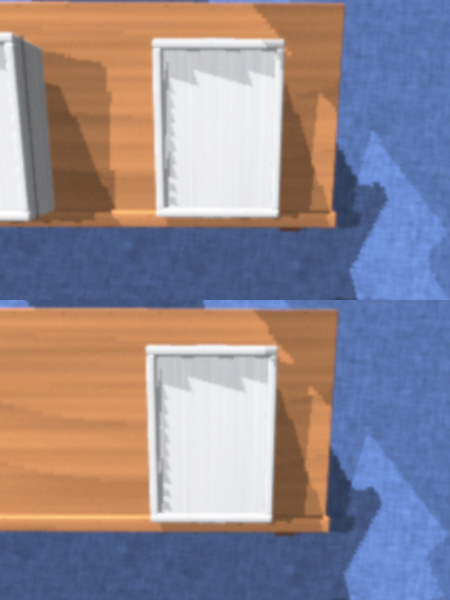

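The case hasn't moved at all (within 0.1 px), and its re-measured position agrees with the earlier one. I'll retry slightly deeper, checking the grip and taking a picture at the grasp.

```bash
python3 - <<'E'
from h import *
grip(1.0); st("open")
o=RIM["shal"]-N*34; t=o+N*31
goto(t+N*45,QR); line_to(t,v=70); wait(.1); st("at"); cv2.imwrite("pics/g0.png",get_image("wrist"))
grip(0.4); s=st("gripped"); cv2.imwrite("pics/g1.png",get_image("wrist"))
print("err",np.array(s["position"])-t)
cv2.imwrite("pics/chk4.png",np.hstack([cv2.resize(cv2.imread(f"pics/g{i}.png"),(400,300)) for i in(0,1)]))
E
```

```text
open 47.01 [ 666.2 -305.5  130. ] F [0.4 0.1 0.1] M [-0.23 -0.1  -0.08] g 91.7 0.0
at 48.39 [ 651.5 -186.1   72.4] F [ 0.  -0.5  0.2] M [-0.24 -0.11 -0.03] g 91.8 0.0
gripped 49.36 [ 651.1 -185.6   71.6] F [-0.2 -0.4  0.9] M [-0.21 -0.13 -0.01] g 37.0 0.0
err [ 0.01269848  0.01591839 -0.02211491]
```

View pics/chk4.png

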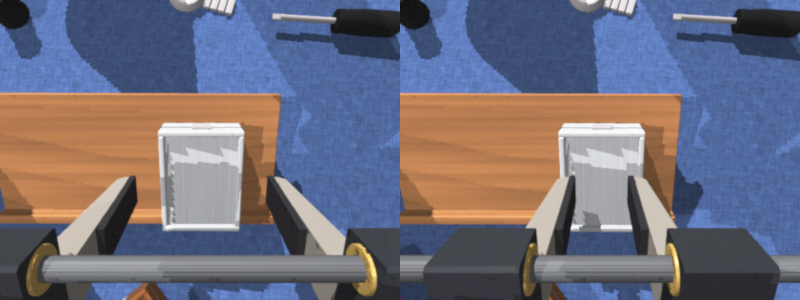

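The picture shows the fingers closed above the lid. By their pixel spacing and row, the tips lie about 11 mm behind the reported TCP, not 25 mm ahead, so the deep case was held only near its rim. I'll go about 32 mm deeper, watching the force.

```bash
python3 - <<'E'
from h import *
grip(1.0); o=RIM["shal"]-N*34
f0=observe()["contact_force"]; ok=True
for d in(12,4,-1):
    line_to(o+N*d,v=60); f=np.linalg.norm(observe()["contact_force"]-f0)
    if f>6: print("contact",d,f); ok=False; break
st("at"); 
if ok:
    grip(0.3); s=st("gripped")
    if 55<s["grip_width"]*92<65: line_to(o+N*15,v=60); st("lifted")
E
```

```text
at 51.33 [ 649.2 -171.9   42.2] F [ 0.4 -0.1 -0.1] M [-0.17 -0.08  0.04] g 92.1 0.0
gripped 51.91 [ 649.6 -172.3   42.7] F [ 0.3 -0.7  0.5] M [-0.21 -0.17 -0.01] g 59.8 30.0
lifted 52.33 [ 650.6 -179.4   57.6] F [ 0.3 -0.3 -3.3] M [-0.48 -0.15  0.01] g 59.7 30.0
```

```bash
python3 - <<'E'
from h import *
xy=np.array([563.6,174.55]); p=observe()["position"]
line_to([p[0],p[1],135],v=180); goto([*xy,135],az(BAZ)); line_to([*xy,111],v=120); wait(.1); s=st("pre"); f0=s["contact_force"][2]; z=111
while z>102:
    z-=1.; line_to([*xy,z],v=25); df=observe()["contact_force"][2]-f0
    if df>4: break
st(f"stop {z} df {df:.1f}")
E
```

```text
pre 54.99 [564.1 174.3 111.6] F [-0.6  0.3 -3.7] M [-0.02 -0.03 -0.02] g 59.8 30.0
stop 104.0 df 4.4 56.74 [563.9 174.6 104.6] F [-2.   0.1  0.7] M [-0.    0.2  -0.01] g 59.9 30.0
```

```bash
python3 - <<'E'
from h import *
xy=np.array([563.6,174.55])
grip(.85); st("rel"); line_to([*xy,146],v=150); grip(0.0); s=st("closed"); f0=s["contact_force"][2]
df=0
for z in(138,130): 
    line_to([*xy,z],v=80); df=observe()["contact_force"][2]-f0
    if df>3: break
while df<8.5 and z>120 and observe()["time"]<66:
    z-=.7 if df<1.5 else .25; line_to([*xy,z],v=20); df=observe()["contact_force"][2]-f0
st(f"press {z:.2f} df {df:.1f}")
wait(.15); st("held")
E
```

```text
rel 57.2 [563.7 174.5 104. ] F [ 0.6  0.4 -0.1] M [ 0.05 -0.03 -0.05] g 78.0 0.0
closed 58.81 [563.6 174.5 146. ] F [0.2 0.2 0.5] M [ 0.01 -0.03 -0.07] g 0.6 0.0
press 125.50 df 9.1 61.56 [563.8 174.6 126.9] F [-3.9 -0.7  9.6] M [-0.14  0.77  0.05] g 0.6 4.7
held 61.71 [563.8 174.6 126.9] F [-4.5 -0.6  9. ] M [-0.14  0.82 -0.03] g 0.1 4.7
```

```bash
python3 - <<'E'
from h import *
Z=np.array([0,0,1.]);xy=np.array([563.6,174.55]); line_to([*xy,170],v=120)
bl=np.array([563.6,174.55,139.])
goto(viewpose(bl,Z,az(BAZ),290),az(BAZ)); wait(.2); s=st("clear"); im=get_image("wrist")
ex=(np.cos(np.radians(32)),np.sin(np.radians(32)),0); print(*rimfit(im,s,bl,Z,ex))
E
```

```text
clear 62.97 [491.7 129.4 247.7] F [ 1.1  1.  -0.7] M [-0.06 -0.03  0.01] g 0.8 0.0
[564.2119756  174.85625667 139.        ] -0.11505390822740966 [79.88 60.17] [ 0.1  0.1 -0.1 -0. ]
```

The top rim measures 80 x 60 mm at the home height of 139 mm. It is centred within 0.5 mm and square to the base, so I'm handing the job in.

```bash
python3 -c "
from plant import *
print(close_job())"
```

```text
the job is handed in; nothing more can be done
None
```

Both cases are stacked home on the standing case, deep then shallow; I pressed the top lid with about 9.5 N, moved clear and handed in at about 63 s, after one missed grasp of the shallow case that I redid.

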